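# Make up two service kits at the probe station

## Robot

A 6-joint arm with a two-finger parallel gripper is mounted at the origin on the work surface. World frame = base frame: x ahead of the robot, y to its left, z up, the work surface at z = 0. Lengths are in m, angles in rad, forces in N, time in s.
With the tool pointing down it reaches from about 0.25 to 0.725 m from the base axis. Payload 4 kg.
Tool frame: the origin (TCP) lies at the very end of the fingers, on their centre line; the grasp point (between the pads) lies 19 mm behind it; z points along the fingers, y is the line along which they close (so a half turn about z gives the same grasp; the last joint's range is limited). The gripper opens to 85 mm and grips with 20 to 120 N. Pads are 22 mm wide; open, the fingers measure 114 mm over their backs; the gripper's body (76 mm by 85 mm) begins 54 mm behind the grasp point. The pads swing forward as they close: fully open they stand 13 mm farther back than shut.
Start: joints at [1.144, 0.241, 0.005, 1.335, 0, 1.571], TCP at [0.207, 0.455, 0.231] pointing down, gripper open.
Joint ranges: [-2.72, 2.72], [-1.05, 1.87], [-1.09, 1.28], [-1.99, 2.15], [-1.42, 1.44], [-3.14, 3.14]. Speed limits (rad/s): [2.79, 2.79, 3.14, 3.14, 3.14, 3.14].

## Interface

Orientations are given as a unit quaternion [x, y, z, w].
In Python, from workcell import telemetry, vision, workorder gives the robot as it stands.
- The arm moves only by the shell command python3 -m inch 'ROWS'. ROWS is JSON, a list of rows, each a list of 3 entries, a list of its own where there are three numbers: the turn, a rotation vector about the tool's x, y, z scaled (see below), then the shift along the tool's x, y, z scaled (see below), then the closure, from -1 (fully open) to 1 (shut). A call has 1 to 10 rows; each row shifts and turns the commanded pose from where the row before left it, along the tool's axes as they then stand; what a row does not reach is not made up. The controller multiplies each number of a shift by 0.3 m and each number of a turn by 360 degrees. A row lasts 1/12 s, in which the tool goes at most 41.7 mm and 7.16 degrees, less where a joint would pass 70% of its speed; a pose out of reach is approached as far as the arm can. A call with a number of a shift or a turn outside -1 to 1 is refused whole. A call with a gripper value outside its range is refused whole. The fingers move at their own pace and stop on an object; the grip force is fixed at half the most. Time passes only in rows, so rows that do not move let the fingers close. It gives the time, the measured TCP pose, the force, the opening and the grip force at its end, in the units of the state.
- telemetry.get_obs(): the state, without advancing time (a new reading comes with each control period).
- vision.camera(name): name is "scene" or "top"; returns a dict with "img" (420x560x3 uint8, red, green, blue), "fov_y" (degrees; the focal length in pixels is half the picture's height over the tangent of half this angle, whatever the lens; pixels are square), "cx", "cy" (the principal point, pixels), "pose" (4x4, takes a point from camera to world coordinates). Camera axes: x right, y up, looking along -z (the intrinsics and any distortion apply to the point x, -y, -z); pixel columns grow to the right and rows downward; lengths in m; the calibration is good to about 2 mm. A picture is of the moment at which its call begins. There is no depth.
- workorder.job_done(): hands the job in; it is judged then, once.
The state is a dict: "clock": time; "joint_pos": joint angles; "joint_vel": joint speeds; "tau": joint torques, N m; "eef_pos": TCP position; "tool_rot": TCP orientation; "ft_force": force on the tool from outside, world axes, zero at the start; "ft_torque": the same for the moment, N m; "grip_width": finger opening in m; "grasp_force": force on a finger pad.
Only numpy, scipy, OpenCV 4.12 (cv2) and the standard library are available. Lean on these libraries where they do the work, as an engineer would, in place of code of your own. Each camera call takes 0.05 s, during which the arm holds its last target. There are 200 camera calls.

## Task

Make up two kits from the stock in the middle of the table. The tray with the spanner-shaped cut-out gets the spanner and the tall microscope objective; the tray with the rectangular cut-out gets the short objective and the probe positioner. Set every piece down flat on the floor of the cut-out of its own shape (round for an objective, nose up as it stands now), let go of everything, and leave the eyepiece, the sample jar and the chip box standing where they are.

Things in the scene. Friction and masses are not known exactly. Their poses are not given: they have to be found in the camera images.
- spanner_tray: Fixed tray, black foam on aluminium, 190 (its x) by 150 (y) mm, 11 high. Origin: centre of underside. Cut-outs 8 deep, floors at z=3. Spanner cut-out: head part 56 (x) by 64 (y) centred at (55, -36), handle slot 36 wide on y=-36 running to x=-83; the spanner fits only with head to +x, its origin at (55, -36), 8 mm play all round. Round cut-out of diameter 52 centred at (-40, 38).
- positioner_tray: Fixed tray, black foam on aluminium, 150 (its x) by 100 (y) mm, 11 high. Origin: centre of underside. Cut-outs 8 deep, floors at z=3. Round cut-out of diameter 52 centred at (-42, 0). Rectangular one, 52 (x) by 76 (y), centred at (36, 0): the positioner goes in with its long side along the tray's y, either way round.
- spanner: Flat open-jawed spanner: steel head 40 mm long, 48 wide, 10 thick, jaw gap 20; straight black handle 20 wide, 20 high. Origin: under the head's middle. x points out of the jaw; the handle runs from x=-18 to -130. Balances at about x=-50: grip across the handle near x=-60. About 160 g. In its cut-out the handle stands 12 mm above the foam, so hold it by its upper 10 mm.
- tall_objective: Microscope objective standing upright, steel nose up: white barrel of diameter 34 mm up to z=50, then a narrower nose tapering to 18 mm, 70 mm high in all, a dark ring round the barrel. The taller of the two, about 160 g. Origin: centre of underside, z up. Grip the barrel from above at any yaw, fingertips above z=10 to clear the tray's foam.
- short_objective: Microscope objective standing upright, steel nose up: white barrel of diameter 34 mm up to z=26, then a narrower nose tapering to 18 mm, 38 mm high in all, a dark ring round the barrel. The shorter of the two, about 100 g. Origin: centre of underside, z up. Grip the barrel from above at any yaw, fingertips above z=10 to clear the tray's foam.
- positioner: Probe positioner, about 300 g: grey block 60 (its x) by 36 (y) mm, 28 high; on it a dark column 26 square up to z=50 with an aluminium knob up to z=60, a small knob out to x=-37 at z=40 and a thin steel arm out to x=31. Origin: centre of underside. Grip the block across its 36 mm width, fingertips above z=10 to clear the tray's foam.
- eyepiece: Loose bystander: black microscope eyepiece standing upright, 30 mm in diameter below, flaring to 46 mm at the top, 42 mm high. Origin: centre of its underside. Leave it (a nudge of up to 30 mm is forgiven).
- sample_jar: Loose bystander: squat clear jar with a white lid 58 mm in diameter, 30 mm high. Origin: centre of its underside. Leave it (a nudge of up to 30 mm is forgiven).
- chip_box: Loose bystander: flat grey box with a white lid, 44 mm square, 19 mm high. Origin: centre of its underside. Leave it (a nudge of up to 30 mm is forgiven).

How it is judged:
By the outcome, as a careful person would: the job done as asked, in the order asked, and still so for the second after the job is handed in, with the robot touching nothing.
It also fails if it takes over 104 s, if anything falls off the work surface, if the arm or the gripper's body presses on something with over 40 N, if the wrist force passes 120 N, or if a joint passes its speed limit or range.

## Working session

There is one attempt and no reset: what is moved stays moved. The work goes in short steps, Python scripts to look and compute and a shell command to move; the robot and the scene stay as the last step left them, time stands still between calls to the robot, and variables do not carry over. Pictures are saved under pics/ and viewed, at most 14 in all, crops included, and the job is handed in when it is done.

```bash
mkdir -p pics; python3 - <<'E'
from workcell import telemetry, vision
import cv2
o=telemetry.get_obs(); print({k:o[k] for k in('clock','eef_pos','tool_rot','grip_width')})
for n in('scene','top'):
    c=vision.camera(n); print(n,{k:v for k,v in c.items() if k!='img'})
    cv2.imwrite(f'pics/{n}0.png',c['img'][:,:,::-1])
E
```

```text
{'clock': 0.0, 'eef_pos': array([0.20671929, 0.45458242, 0.23040902]), 'tool_rot': array([ 2.11758458e-01,  9.77321479e-01, -1.01836546e-03, -2.10321094e-04]), 'grip_width': 0.0851792710420997}
scene {'fov_y': 50.52750982319634, 'cx': 281.36146006415413, 'cy': 210.98140641879232, 'pose': array([[-0.80792155, -0.47188493,  0.35296939,  0.84113053],
       [ 0.5890491 , -0.62956624,  0.50662364,  0.42795126],
       [-0.01685044,  0.61722845,  0.78660352,  0.71463007],
       [ 0.        ,  0.        ,  0.        ,  1.        ]])}
top {'fov_y': 44.8634402248146, 'cx': 278.9629024749177, 'cy': 207.35870580443898, 'pose': array([[ 0.0291886 ,  0.99863191, -0.04338591,  0.48689751],
       [-0.99956455,  0.02897289, -0.00559252, -0.00147583],
       [-0.00432785,  0.04353026,  0.99904273,  1.27797284],
       [ 0.        ,  0.        ,  0.        ,  1.        ]])}
```

View pics/top0.png

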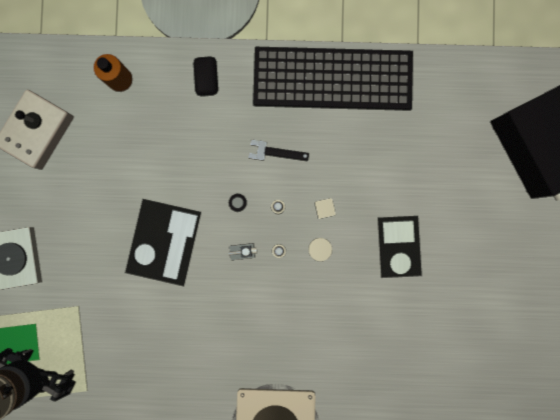

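View pics/scene0.png

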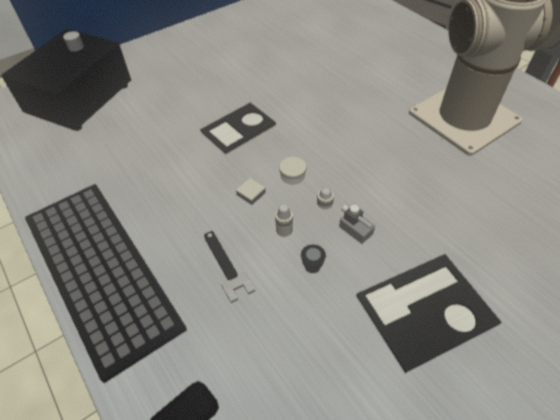

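The top view shows the spanner at (258,150) with its handle running to (308,156), and the eyepiece at (237,202). The objectives are at (278,207) and (279,251); the scene view shows the first is the tall one. The positioner is at (243,251), the jar at (320,250) and the chip box at (325,208). The spanner tray is at (163,242) and the positioner tray at (400,247). I'll zoom in next.

```bash
python3 - <<'E'
import cv2
a=cv2.imread('pics/top0.png')
cv2.imwrite('pics/topc.png',cv2.resize(a[130:280,220:350],None,fx=5,fy=5,interpolation=cv2.INTER_CUBIC)[:, :][:600*5//4][:750][0:750][::1][:750] if 0 else cv2.resize(a[135:270,222:342],None,fx=4.4,fy=4.4,interpolation=cv2.INTER_CUBIC))
E
cat > h.py <<'E'
import numpy as np, cv2
from workcell import telemetry, vision
def ray(c,uv,z):
    """pixels (N,2) -> world xy on plane z"""
    uv=np.atleast_2d(uv).astype(float); f=c['img'].shape[0]/2/np.tan(np.radians(c['fov_y'])/2)
    d=np.c_[(uv[:,0]-c['cx'])/f,-(uv[:,1]-c['cy'])/f,-np.ones(len(uv))]@c['pose'][:3,:3].T
    o=c['pose'][:3,3]; return (o+d*((z-o[2])/d[:,2])[:,None])[:,:2]
def proj(c,p):
    q=(np.asarray(p)-c['pose'][:3,3])@c['pose'][:3,:3]; f=c['img'].shape[0]/2/np.tan(np.radians(c['fov_y'])/2)
    return np.array([c['cx']+f*q[0]/-q[2],c['cy']+f*q[1]/q[2]])
def rect(c,mask,z):
    n,_,_,_=0,0,0,0
    cs,_=cv2.findContours(mask,cv2.RETR_EXTERNAL,cv2.CHAIN_APPROX_NONE)
    k=max(cs,key=cv2.contourArea)[:,0]
    p=ray(c,k,z)*1000; return cv2.minAreaRect(p.astype(np.float32))
E
python3 - <<'E'
import sys; sys.path.insert(0,'.')
from h import *
c=vision.camera('top'); g=cv2.cvtColor(c['img'],cv2.COLOR_RGB2GRAY)
def box(x0,x1,y0,y1,fn):
    m=np.zeros_like(g); m[y0:y1,x0:x1]=fn(g[y0:y1,x0:x1])*255; return m.astype(np.uint8)
for n,b in(('spT',(115,210,190,295)),('poT',(370,430,205,285))):
    print(n,rect(c,box(*b,lambda a:a<80),.011))
    m=box(*b,lambda a:a>130)
    # bright holes inside foam
    dark=box(*b,lambda a:a<80); ks,_=cv2.findContours(dark,cv2.RETR_EXTERNAL,cv2.CHAIN_APPROX_NONE)
    f=np.zeros_like(g); cv2.drawContours(f,[max(ks,key=cv2.contourArea)],-1,255,-1)
    f=cv2.erode(f,np.ones((3,3)))&~dark
    for k in cv2.findContours(f,cv2.RETR_EXTERNAL,cv2.CHAIN_APPROX_NONE)[0]:
        if cv2.contourArea(k)>60: 
            M=cv2.moments(k); print('  hole',cv2.contourArea(k),ray(c,[M['m10']/M['m00'],M['m01']/M['m00']],.011)*1000,cv2.minAreaRect((ray(c,k[:,0],.011)*1000).astype(np.float32)))
print('handle',rect(c,box(255,320,140,170,lambda a:a<70),.020))
E
```

```text
spT ((447.7015380859375, 291.965576171875), (149.3511199951172, 188.51010131835938), 78.89572143554688)
  hole 328.0 [[416.19012586 336.79320676]] ((416.204345703125, 337.56524658203125), (49.56906509399414, 49.90926742553711), 1.6893492937088013)
  hole 1183.5 [[452.87332033 254.3515405 ]] ((441.5178527832031, 256.2942810058594), (65.02526092529297, 167.42694091796875), 79.16049194335938)
poT ((454.11334228515625, -295.69189453125), (148.80540466308594, 100.20305633544922), 4.459268569946289)
  hole 335.0 [[ 412.71422674 -298.67907374]] ((412.65380859375, -298.3139343261719), (49.38576889038086, 49.7066650390625), 1.6837924718856812)
  hole 629.5 [[ 490.09806706 -292.78374587]] ((490.14678955078125, -292.6436462402344), (54.49785232543945, 77.31853485107422), 4.848907947540283)
handle ((676.3133544921875, -8.71780014038086), (108.6905517578125, 20.16167640686035), 83.46468353271484)
```

View pics/topc.png

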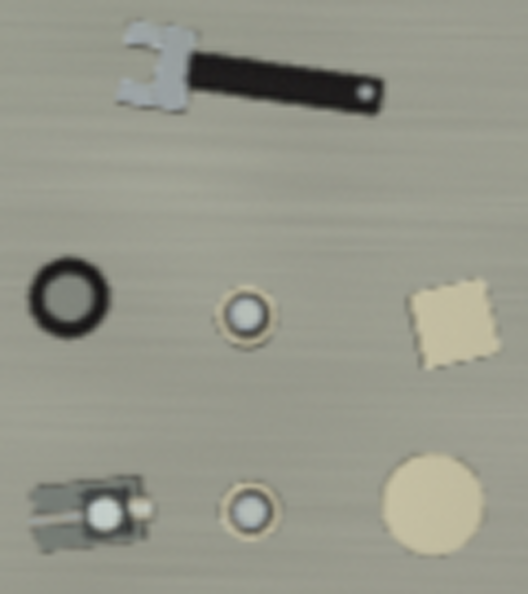

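The crop shows the spanner jaw pointing left (+y). The tall objective is centred at crop (246,315) and the short one at (251,511). The positioner's knob is at (105,514), with its small side knob to the right, so the positioner's x points left. The tray dimensions measured from the image match the stated ones.

```bash
python3 - <<'E'
import sys; sys.path.insert(0,'.')
from h import *
c=vision.camera('top'); s=vision.camera('scene')
P=lambda x,y:np.array([(x+.5)/4.4-.5+222,(y+.5)/4.4-.5+135])
for n,p,z in(('tall ring',(246,316),.05),('tall nose',(246,314),.07),('short ring',(251,511),.026),('short nose',(251,511),.038),('pos knob',(105,514),.06),('small knob',(142,508),.045),('head',(158,66),.01),('eyep',(69,297),.042)):
    w=ray(c,P(*p),z)[0]; print(n,(w*1000).round(1),'scene px',proj(s,[*w,z]).round(1))
cor=np.array([ray(c,P(*p),.028)[0] for p in((32,485),(137,475),(149,537),(42,551))])*1000
print('block',cor.round(0).tolist(),cor.mean(0), cv2.minAreaRect(cor.astype(np.float32)))
cv2.imwrite('pics/sc.png',cv2.resize(s['img'][170:290,200:360,::-1],None,fx=5,fy=5,interpolation=cv2.INTER_CUBIC))
E
```

```text
tall ring [542.4   8.9] scene px [284.4 213.9]
tall nose [542.5   8.8] scene px [284.2 207.3]
short ring [434.7   3.2] scene px [325.7 194.1]
short nose [435.2   3.1] scene px [325.9 190.3]
pos knob [432.2  82.2] scene px [354.8 207.5]
small knob [435.4  63. ] scene px [346.  206.9]
head [685.3  63.6] scene px [238.3 285. ]
eyep [550.4 107.2] scene px [313.5 253.6]
block [[446.0, 126.0], [453.0, 67.0], [419.0, 60.0], [409.0, 119.0]] [431.59714891  92.79733041] ((432.1576232910156, 92.5552978515625), (37.09246063232422, 61.000526428222656), 9.1162691116333)
```

View pics/sc.png

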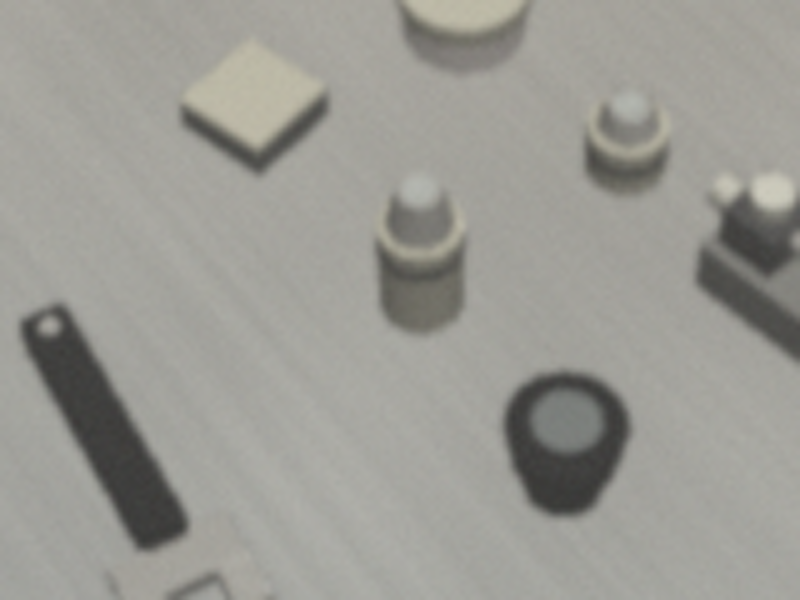

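```bash
cat > go.py <<'E'
import sys,numpy as np
from scipy.spatial.transform import Rotation as R
from workcell import telemetry
o=telemetry.get_obs(); r=R.from_quat(o['tool_rot']); M=r.as_matrix()
print('t',round(o['clock'],2),'p',(o['eef_pos']*1000).round(1),'yang',np.degrees(np.arctan2(M[1,1],M[0,1])).round(1),'zax',M[:,2].round(3),'w',round(o['grip_width']*1000,1),'gf',np.round(o['grasp_force'],1),'F',np.round(o['ft_force'],1),'q',np.round(o['joint_pos'],2))
yang=None
for a in sys.argv[1:]:   # x,y,z[,yang] in mm/deg: shift at the pose where the y axis already stands at yang
    v=[float(t) for t in a.split(',')]
    if len(v)>3 and yang is None: pass
    y=np.radians(v[3]) if len(v)>3 else np.arctan2(M[1,1],M[0,1])
    A=np.array([[-np.sin(y),np.cos(y),0],[np.cos(y),np.sin(y),0],[0,0,-1]]); A[0]=[-np.sin(y),np.cos(y),0]
    d=np.array(v[:3])-(o['eef_pos']*1000 if a==sys.argv[1] else last)
    last=np.array(v[:3]); k=int(np.ceil(np.linalg.norm(d)/35))
    # a tool turn about +z lowers yang
    print(a,'total',(A@d/300).round(4),'rows',k,'each',(A@d/300/k).round(4),'turn total',round(((np.degrees(np.arctan2(M[1,1],M[0,1]))-np.degrees(y)+180)%360-180)/360,4))
E
Z='[[0,0,-0.0195],[0,0,0],-1]'
python3 -m inch '[[[0,0,-0.0195],[0,0,0],-1],[[0,0,-0.0195],[0,0,0],-1],[[0,0,-0.0195],[0,0,0],-1],[[0,0,-0.0195],[0,0,0],-1],[[0,0,-0.0195],[0,0,0],-1],[[0,0,-0.0195],[0,0,0],-1],[[0,0,-0.0195],[0,0,0],-1],[[0,0,-0.0195],[0,0,0],-1]]'
python3 -m inch '[[[0,0,-0.0195],[0,0,0],-1],[[0,0,-0.0195],[0,0,0],-1],[[0,0,-0.0195],[0,0,0],-1],[[0,0,-0.0195],[0,0,0],-1],[[0,0,-0.0195],[0,0,0],-1],[[0,0,-0.0195],[0,0,0],-1],[[0,0,-0.0195],[0,0,0],-1],[[0,0,-0.0075],[0,0,0],-1],[[0,0,0],[0,0,0],-1]]'
python3 go.py 678,5,120 678,5,10
```

```text
clock: 0.92
eef_pos: [0.2069, 0.455, 0.2311]
tool_rot: [-0.276, 0.961, -0.0, -0.0]
ft_force: [0.0, -0.1, -0.2]
grip_width: 0.0852
grasp_force: 0.0
clock: 1.67
eef_pos: [0.2069, 0.455, 0.2311]
tool_rot: [-0.666, 0.746, -0.0, -0.0]
ft_force: [0.2, -0.8, -0.6]
grip_width: 0.085
grasp_force: 0.0
t 1.67 p [206.9 455.  231.1] yang 173.6 zax [-0. -0. -1.] w 85.0 gf 0.0 F [ 0.2 -0.8 -0.6] q [ 1.14  0.24  0.    1.34  0.   -0.31]
678,5,120 total [ 1.3152 -1.7281  0.3704] rows 19 each [ 0.0692 -0.091   0.0195] turn total 0.0
678,5,10 total [0.     0.     0.3667] rows 4 each [0.     0.     0.0917] turn total 0.0
```

```bash

python3 -m inch '[[[0,0,0],[0.0692,-0.091,0.0195],-1],[[0,0,0],[0.0692,-0.091,0.0195],-1],[[0,0,0],[0.0692,-0.091,0.0195],-1],[[0,0,0],[0.0692,-0.091,0.0195],-1],[[0,0,0],[0.0692,-0.091,0.0195],-1],[[0,0,0],[0.0692,-0.091,0.0195],-1],[[0,0,0],[0.0692,-0.091,0.0195],-1],[[0,0,0],[0.0692,-0.091,0.0195],-1],[[0,0,0],[0.0692,-0.091,0.0195],-1],[[0,0,0],[0.0692,-0.091,0.0195],-1]]' >/dev/null
python3 -m inch '[[[0,0,0],[0.0692,-0.091,0.0195],-1],[[0,0,0],[0.0692,-0.091,0.0195],-1],[[0,0,0],[0.0692,-0.091,0.0195],-1],[[0,0,0],[0.0692,-0.091,0.0195],-1],[[0,0,0],[0.0692,-0.091,0.0195],-1],[[0,0,0],[0.0692,-0.091,0.0195],-1],[[0,0,0],[0.0692,-0.091,0.0195],-1],[[0,0,0],[0.0692,-0.091,0.0195],-1],[[0,0,0],[0.0692,-0.091,0.0195],-1],[[0,0,0],[0,0,0],-1]]' >/dev/null
python3 go.py 678,5,11
```

```text
t 3.33 p [ 6.807e+02 -4.000e-01  1.167e+02] yang 173.1 zax [-0.001 -0.002 -1.   ] w 85.7 gf 0.0 F [-0.9  0.6 -0.5] q [ 0.    0.67  0.37  1.27 -0.   -1.45]
678,5,11 total [-0.0168  0.0112  0.3524] rows 4 each [-0.0042  0.0028  0.0881] turn total 0.0
```

```bash

python3 -m inch '[[[0,0,0],[-0.008,0.006,0.1],-1],[[0,0,0],[-0.004,0.005,0.1],-1],[[0,0,0],[0,0,0.05],-1],[[0,0,0],[0,0,0],-1],[[0,0,0],[0,0,0],-1]]' >/dev/null
python3 go.py 678,5,10
```

```text
t 3.75 p [674.    9.1  44. ] yang 173.5 zax [-0.003  0.    -1.   ] w 85.3 gf 0.0 F [ 1.  -0.5  0.9] q [ 0.01  0.71  0.25  1.11  0.   -1.44]
678,5,10 total [ 0.012  -0.0147  0.1134] rows 1 each [ 0.012  -0.0147  0.1134] turn total 0.0
```

```bash

python3 -m inch '[[[0,0,0],[0.012,-0.012,0.06],-1],[[0,0,0],[0,0,0.053],-1],[[0,0,0],[0,0,0],-1],[[0,0,0],[0,0,0],-1],[[0,0,0],[0,0,0],-1]]' >/dev/null
python3 go.py 678,5,10
python3 - <<'E'
import sys; sys.path.insert(0,'.')
from h import *
c=vision.camera('top')['img'][100:220,200:360]; s=vision.camera('scene')['img'][190:310,160:320]
cv2.imwrite('pics/g1.png',cv2.resize(np.hstack([c,s])[:,:,::-1],None,fx=2.5,fy=2.5,interpolation=cv2.INTER_CUBIC))
E
```

```text
t 4.17 p [679.7   5.   13.5] yang 173.5 zax [ 0.003  0.    -1.   ] w 85.4 gf 0.0 F [ 0.7 -0.2 -0.4] q [ 0.01  0.74  0.23  1.05  0.   -1.45]
678,5,10 total [0.0008 0.0056 0.0116] rows 1 each [0.0008 0.0056 0.0116] turn total 0.0
```

View pics/g1.png

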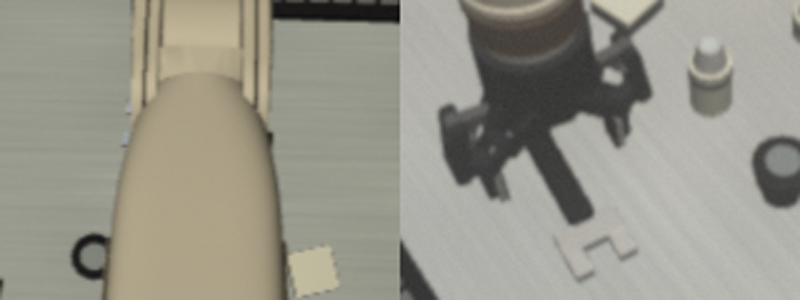

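The scene half shows the fingers straddling the handle, with the jaw clear at about (600,240). I'll close the gripper.

```bash

python3 -m inch '[[[0,0,0],[0,0,0],-1],[[0,0,0],[0,0,0],-0.5],[[0,0,0],[0,0,0],1],[[0,0,0],[0,0,0],1],[[0,0,0],[0,0,0],1],[[0,0,0],[0,0,0],1],[[0,0,0],[0,0,0],1],[[0,0,0],[0,0,0],1],[[0,0,0],[0,0,0],1],[[0,0,0],[0,0,0],1]]' >/dev/null
python3 go.py
```

```text
t 5.1 p [678.9   4.8  11.8] yang 173.5 zax [ 0.001 -0.    -1.   ] w 17.7 gf 60.8 F [ 1.  -0.2  3.4] q [ 0.01  0.74  0.23  1.05 -0.   -1.45]
```

```bash

python3 -m inch '[[[0,0,0],[0,0,-0.03],1],[[0,0,0],[0,0,-0.07],1],[[0,0,0],[0,0,-0.1],1],[[0,0,0],[0,0,-0.1],1],[[0,0,0],[0,0,-0.07],1],[[0,0,0],[0,0,0],1],[[0,0,0],[0,0,0],1],[[0,0,0],[0,0,0],1]]' >/dev/null
python3 go.py 436,258,122,78.9
```

```text
t 5.77 p [677.1   4.9 120.7] yang 173.6 zax [-0.003 -0.    -1.   ] w 17.8 gf 60.3 F [-0.4  1.  -3.1] q [ 0.01  0.66  0.36  1.28  0.   -1.45]
436,258,122,78.9 total [ 0.9512  0.6732 -0.0042] rows 10 each [ 0.0951  0.0673 -0.0004] turn total 0.2629
```

```bash

python3 -m inch '[[[0,0,0.0188],[0,0,0],1],[[0,0,0.0188],[0,0,0],1],[[0,0,0.0188],[0,0,0],1],[[0,0,0.0188],[0,0,0],1],[[0,0,0.0188],[0,0,0],1],[[0,0,0.0188],[0,0,0],1],[[0,0,0.0188],[0,0,0],1]]' >/dev/null
python3 -m inch '[[[0,0,0.0188],[0,0,0],1],[[0,0,0.0188],[0,0,0],1],[[0,0,0.0188],[0,0,0],1],[[0,0,0.0188],[0,0,0],1],[[0,0,0.0188],[0,0,0],1],[[0,0,0.0188],[0,0,0],1],[[0,0,0.0188],[0,0,0],1]]' >/dev/null
python3 -m inch '[[[0,0,0],[0.0951,0.0673,0],1],[[0,0,0],[0.0951,0.0673,0],1],[[0,0,0],[0.0951,0.0673,0],1],[[0,0,0],[0.0951,0.0673,0],1],[[0,0,0],[0.0951,0.0673,0],1],[[0,0,0],[0.0951,0.0673,0],1],[[0,0,0],[0.0951,0.0673,0],1],[[0,0,0],[0.0951,0.0673,0],1],[[0,0,0],[0.0951,0.0673,0],1],[[0,0,0],[0.0951,0.0673,0],1]]' >/dev/null
python3 -m inch '[[[0,0,0],[0,0,0.05],1],[[0,0,0],[0,0,0.1],1],[[0,0,0],[0,0,0.05],1],[[0,0,0],[0,0,0],1],[[0,0,0],[0,0,0],1],[[0,0,0],[0,0,0],1],[[0,0,0],[0,0,0],1]]' >/dev/null
python3 go.py 436,258,15,78.9
python3 - <<'E'
import sys; sys.path.insert(0,'.')
from h import *
c=vision.camera('top')['img'][180:300,100:260]; s=vision.camera('scene')['img'][230:380,340:540]
s=cv2.resize(s,(400,300),interpolation=cv2.INTER_CUBIC);c=cv2.resize(c,(400,300),interpolation=cv2.INTER_CUBIC)
cv2.imwrite('pics/g2.png',np.hstack([c,s])[:,:,::-1])
E
```

```text
t 8.35 p [438.6 258.6  63.1] yang 78.8 zax [ 0.001  0.001 -1.   ] w 18.2 gf 60.2 F [-0.6  0.1 -2.2] q [ 0.53  0.4  -0.25  0.93  0.    0.73]
436,258,15,78.9 total [ 0.008  -0.0035  0.1602] rows 2 each [ 0.004  -0.0018  0.0801] turn total -0.0004
```

View pics/g2.png

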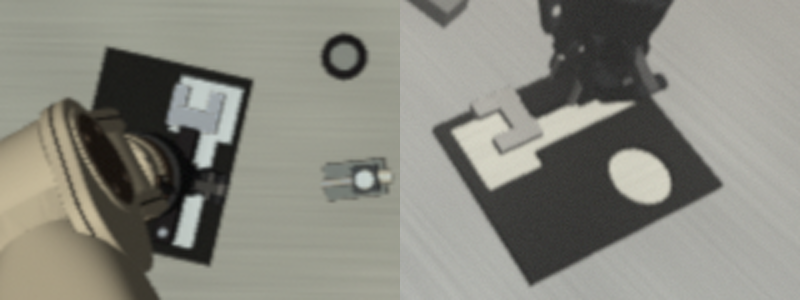

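The top half shows the spanner over its slot, jaw to +x, with the head at about (196,107). In the scene half it hangs level. I'll measure the head.

```bash
python3 - <<'E'
import sys; sys.path.insert(0,'.')
from h import *
c=vision.camera('top'); im=c['img'].astype(int); g=im.mean(2)
print(g[206:240,178].astype(int)); print(im[222,165:200].tolist()[::3])
t=cv2.resize(c['img'][200:245,160:205],None,fx=13,fy=13,interpolation=cv2.INTER_CUBIC)
cv2.imwrite('pics/g3.png',t[:,:,::-1])
E
```

```text
[111  46  28  29  49 114 188 196 196 196 197 198 198 199 198 199 192 165
 162 160 159 159 159 158 146  96  40  23  23  25  38  45  62  78]
[[29, 30, 27], [125, 130, 131], [150, 155, 156], [132, 136, 135], [186, 195, 191], [193, 203, 199], [162, 169, 171], [158, 166, 170], [157, 164, 160], [193, 203, 199], [137, 144, 140], [61, 61, 56]]
```

View pics/g3.png

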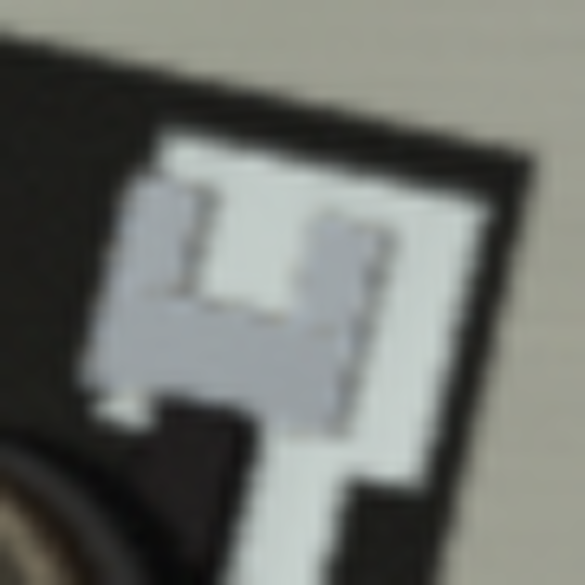

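The crop shows head corners at (140,172), (385,225), (335,432) and (82,385), so the centre is at about (235,303).

```bash
python3 - <<'E'
import sys; sys.path.insert(0,'.')
from h import *
c=vision.camera('top')
q=np.array([(140,172),(385,225),(335,432),(82,385)],float)
p=(q+.5)/13-.5+[160,200]
w=ray(c,p,.061)*1000; print(w.round(1).tolist(),w.mean(0),cv2.minAreaRect(w.astype(np.float32)))
E
python3 go.py 436,258,15,78.9
```

```text
[[519.2, 265.2], [510.8, 219.6], [472.5, 227.4], [479.7, 274.3]] [495.54881909 246.63723566] ((495.2547607421875, 246.98062133789062), (48.11234664916992, 40.5115852355957), 79.48739624023438)
t 8.55 p [438.4 258.5  63.1] yang 78.8 zax [ 0.002  0.001 -1.   ] w 17.7 gf 60.2 F [ 0.1  0.3 -1.8] q [ 0.53  0.4  -0.25  0.93  0.    0.73]
436,258,15,78.9 total [ 0.0076 -0.0033  0.1605] rows 2 each [ 0.0038 -0.0017  0.0802] turn total -0.0004
```

```bash

python3 -m inch '[[[0,0,0],[0.002,-0.002,0.05],1],[[0,0,0],[0,0,0.05],1],[[0,0,0],[0,0,0.04],1],[[0,0,0],[0,0,0.012],1],[[0,0,0],[0,0,0.006],1],[[0,0,0],[0,0,0],1],[[0,0,0],[0,0,0],1],[[0,0,0],[0,0,0],1],[[0,0,0],[0,0,0],1]]' >/dev/null
python3 go.py 436,258,15,78.9
```

```text
t 9.3 p [437.7 258.3  15.5] yang 78.8 zax [ 0.001  0.001 -1.   ] w 18.1 gf 60.2 F [-0.4 -0.5 -1.2] q [ 0.53  0.46 -0.3   0.81 -0.    0.73]
436,258,15,78.9 total [ 0.0054 -0.002   0.0018] rows 1 each [ 0.0054 -0.002   0.0018] turn total -0.0003
```

```bash

python3 -m inch '[[[0,0,0],[0,0,0.003],1],[[0,0,0],[0,0,0],1],[[0,0,0],[0,0,0],0.3],[[0,0,0],[0,0,0],0.1],[[0,0,0],[0,0,0],0],[[0,0,0],[0,0,0],0],[[0,0,0],[0,0,0],0]]'
python3 -m inch '[[[0,0,0],[0,0,-0.03],0],[[0,0,0],[0,0,-0.1],0],[[0,0,0],[0,0,-0.1],0],[[0,0,0],[0,0,-0.1],-1],[[0,0,0],[0,0,-0.03],-1],[[0,0,0],[0,0,0],-1],[[0,0,0],[0,0,0],-1]]'>/dev/null
python3 go.py 542.5,9,120 542.5,9,14
```

```text
clock: 9.88
eef_pos: [0.437, 0.2579, 0.0139]
tool_rot: [0.098, 0.995, -0.0, -0.0]
ft_force: [-0.6, 0.1, -0.4]
grip_width: 0.0431
grasp_force: 0.0
t 10.47 p [437.2 258.  122.4] yang 78.8 zax [ 0.001  0.001 -1.   ] w 85.0 gf 0.0 F [-0.3 -0.1 -0.7] q [ 0.53  0.33 -0.17  1.07 -0.    0.73]
542.5,9,120 total [-0.5056 -0.7459  0.0079] rows 8 each [-0.0632 -0.0932  0.001 ] turn total 0.0
542.5,9,14 total [0.     0.     0.3533] rows 4 each [0.     0.     0.0883] turn total 0.0
```

```bash

python3 -m inch '[[[0,0,0],[-0.0632,-0.0932,0],-1],[[0,0,0],[-0.0632,-0.0932,0],-1],[[0,0,0],[-0.0632,-0.0932,0],-1],[[0,0,0],[-0.0632,-0.0932,0],-1],[[0,0,0],[-0.0632,-0.0932,0],-1],[[0,0,0],[-0.0632,-0.0932,0],-1],[[0,0,0],[-0.0632,-0.0932,0],-1],[[0,0,0],[-0.0632,-0.0932,0],-1],[[0,0,0],[0,0,0],-1],[[0,0,0],[0,0,0],-1]]' >/dev/null
python3 -m inch '[[[0,0,0],[0,0,0],-1],[[0,0,0],[0,0,0],-1],[[0,0,0],[0,0,0],-1]]'>/dev/null
python3 go.py 542.5,9,14
python3 - <<'E'
import sys; sys.path.insert(0,'.')
from h import *
c=vision.camera('top')['img'][190:290,110:220]; s=vision.camera('scene')['img'][140:400,240:540]
s=cv2.resize(s,(460,400),interpolation=cv2.INTER_CUBIC);c=cv2.resize(c,(330,400),interpolation=cv2.INTER_CUBIC)
cv2.imwrite('pics/g4.png',np.hstack([c,s])[:,:,::-1])
E
```

```text
t 11.55 p [541.5  10.2 121.3] yang 78.9 zax [-0.002  0.    -1.   ] w 85.3 gf 0.0 F [0.8 0.3 1. ] q [ 0.02  0.39 -0.08  1.1   0.    0.21]
542.5,9,14 total [-0.0041 -0.0033  0.3578] rows 4 each [-0.001  -0.0008  0.0895] turn total 0.0
```

View pics/g4.png

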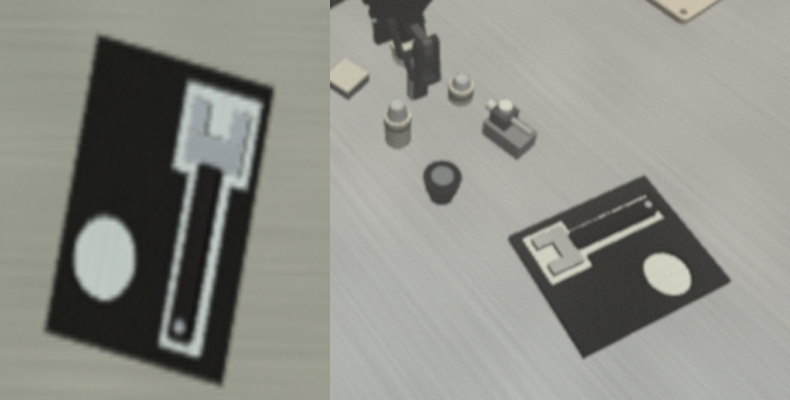

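The spanner lies flat in its cut-out, with the head at (220,135) in the top half and clearance all round. Next is the tall objective: descend, grip and lift.

```bash

python3 -m inch '[[[0,0,0],[-0.004,-0.003,0.1],-1],[[0,0,0],[0,0,0.1],-1],[[0,0,0],[0,0,0.1],-1],[[0,0,0],[0,0,0.05],-1],[[0,0,0],[0,0,0],-1],[[0,0,0],[0,0,0],-1],[[0,0,0],[0,0,0],-1]]' >/dev/null
python3 -m inch '[[[0,0,0],[0,0,0],-0.3],[[0,0,0],[0,0,0],1],[[0,0,0],[0,0,0],1],[[0,0,0],[0,0,0],1],[[0,0,0],[0,0,0],1],[[0,0,0],[0,0,0],1],[[0,0,0],[0,0,0],1]]'>/dev/null
python3 go.py
python3 -m inch '[[[0,0,0],[0,0,-0.03],1],[[0,0,0],[0,0,-0.08],1],[[0,0,0],[0,0,-0.1],1],[[0,0,0],[0,0,-0.1],1],[[0,0,0],[0,0,-0.08],1],[[0,0,0],[0,0,0],1],[[0,0,0],[0,0,0],1],[[0,0,0],[0,0,0],1]]'>/dev/null
python3 go.py 416,336.8,130 416,336.8,20
```

```text
t 12.82 p [544.2   7.9  18. ] yang 78.8 zax [ 0.002  0.    -1.   ] w 31.9 gf 59.4 F [-2.   0.2  5.8] q [ 0.01  0.51 -0.2   0.86  0.    0.21]
t 13.48 p [542.4   7.8 133.2] yang 78.8 zax [-0.002 -0.    -1.   ] w 31.7 gf 59.6 F [-0.4  0.  -2.1] q [ 0.01  0.39 -0.05  1.13 -0.    0.21]
416,336.8,130 total [0.6266 0.9938 0.0106] rows 11 each [0.057  0.0903 0.001 ] turn total 0.0
416,336.8,20 total [0.     0.     0.3667] rows 4 each [0.     0.     0.0917] turn total 0.0
```

```bash

python3 -m inch '[[[0,0,0],[0.057,0.0903,0],1],[[0,0,0],[0.057,0.0903,0],1],[[0,0,0],[0.057,0.0903,0],1],[[0,0,0],[0.057,0.0903,0],1],[[0,0,0],[0.057,0.0903,0],1],[[0,0,0],[0.057,0.0903,0],1],[[0,0,0],[0.057,0.0903,0],1],[[0,0,0],[0.057,0.0903,0],1],[[0,0,0],[0.057,0.0903,0],1],[[0,0,0],[0.057,0.0903,0],1]]' >/dev/null
python3 -m inch '[[[0,0,0],[0.057,0.0903,0],1],[[0,0,0],[0,0,0],1],[[0,0,0],[0,0,0.08],1],[[0,0,0],[0,0,0.1],1],[[0,0,0],[0,0,0.05],1],[[0,0,0],[0,0,0.03],1],[[0,0,0],[0,0,0],1],[[0,0,0],[0,0,0],1],[[0,0,0],[0,0,0],1],[[0,0,0],[0,0,0],1]]'>/dev/null
python3 go.py 415.8,337,21
```

```text
t 15.15 p [417.7 337.3  57.2] yang 78.8 zax [ 0.002  0.002 -1.   ] w 31.8 gf 59.9 F [ 1.   0.2 -0.9] q [ 0.68  0.45 -0.18  0.94 -0.    0.88]
415.8,337,21 total [ 0.0062 -0.0022  0.1207] rows 2 each [ 0.0031 -0.0011  0.0604] turn total 0.0
```

```bash

python3 -m inch '[[[0,0,0],[0.004,-0.002,0.05],1],[[0,0,0],[0,0,0.05],1],[[0,0,0],[0,0,0.015],1],[[0,0,0],[0,0,0.004],1],[[0,0,0],[0,0,0],1],[[0,0,0],[0,0,0],1],[[0,0,0],[0,0,0],1]]'>/dev/null
python3 go.py 415.8,337,21
```

```text
t 15.73 p [416.1 336.9  21.1] yang 78.8 zax [ 0.001  0.001 -1.   ] w 31.7 gf 59.9 F [ 0.  -0.  -1.1] q [ 0.68  0.49 -0.22  0.86 -0.    0.88]
415.8,337,21 total [0.0011 0.0002 0.0002] rows 1 each [0.0011 0.0002 0.0002] turn total 0.0
```

```bash

python3 -m inch '[[[0,0,0],[0,0,0.003],1],[[0,0,0],[0,0,0],1],[[0,0,0],[0,0,0],1]]'
python3 -m inch '[[[0,0,0],[0,0,0.003],1],[[0,0,0],[0,0,0],1],[[0,0,0],[0,0,0],1]]'
```

```text
clock: 15.98
eef_pos: [0.4161, 0.3369, 0.021]
tool_rot: [0.098, 0.995, 0.001, 0.001]
ft_force: [-1.9, -1.6, 7.2]
grip_width: 0.0321
grasp_force: 60.8
clock: 16.23
eef_pos: [0.4162, 0.3369, 0.0209]
tool_rot: [0.098, 0.995, 0.001, 0.001]
ft_force: [-3.1, -3.2, 12.1]
grip_width: 0.0316
grasp_force: 61.4
```

```bash

python3 -m inch '[[[0,0,0],[0,0,-0.003],1],[[0,0,0],[0,0,0],0.15],[[0,0,0],[0,0,0],-0.2],[[0,0,0],[0,0,0],-0.2],[[0,0,0],[0,0,0],-0.2],[[0,0,0],[0,0,0],-0.2]]'>/dev/null
python3 -m inch '[[[0,0,0],[0,0,-0.05],-0.2],[[0,0,0],[0,0,-0.1],-0.2],[[0,0,0],[0,0,-0.1],-0.2],[[0,0,0],[0,0,-0.1],-1],[[0,0,0],[0,0,-0.03],-1],[[0,0,0],[0,0,0],-1],[[0,0,0],[0,0,0],-1]]'>/dev/null
python3 go.py 435,3.2,130 435,3.2,10
```

```text
t 17.32 p [415.5 336.4 133.2] yang 78.8 zax [ 0.  0. -1.] w 85.5 gf 0.0 F [-0.6  0.2 -0.8] q [ 0.68  0.37 -0.08  1.12  0.    0.88]
435,3.2,130 total [-0.2797 -1.0769  0.0105] rows 10 each [-0.028  -0.1077  0.0011] turn total 0.0
435,3.2,10 total [0.  0.  0.4] rows 4 each [0.  0.  0.1] turn total 0.0
```

The positioner's small knob is too close for closing along y here, so I'll turn to close along x.

```bash

python3 -m inch '[[[0,0,0],[-0.028,-0.1077,0],-1],[[0,0,0],[-0.028,-0.1077,0],-1],[[0,0,0],[-0.028,-0.1077,0],-1],[[0,0,0],[-0.028,-0.1077,0],-1],[[0,0,0],[-0.028,-0.1077,0],-1],[[0,0,0],[-0.028,-0.1077,0],-1],[[0,0,0],[-0.028,-0.1077,0],-1],[[0,0,0],[-0.028,-0.1077,0],-1],[[0,0,0],[-0.028,-0.1077,0],-1],[[0,0,0],[-0.028,-0.1077,0],-1]]'>/dev/null
python3 -m inch '[[[0,0,0.0197],[0,0,0],-1],[[0,0,0.0197],[0,0,0],-1],[[0,0,0.0197],[0,0,0],-1],[[0,0,0.0197],[0,0,0],-1],[[0,0,0.0197],[0,0,0],-1],[[0,0,0.0197],[0,0,0],-1],[[0,0,0.0197],[0,0,0],-1],[[0,0,0.0197],[0,0,0],-1],[[0,0,0.0197],[0,0,0],-1],[[0,0,0.0197],[0,0,0],-1]]'>/dev/null
python3 -m inch '[[[0,0,0],[0,0,0.08],-1],[[0,0,0],[0,0,0.08],-1],[[0,0,0],[0,0,0],-1],[[0,0,0],[0,0,0],-1],[[0,0,0],[0,0,0],-1],[[0,0,0],[0,0,0],-1]]'>/dev/null
python3 go.py 435,3.2,10
python3 - <<'E'
import sys; sys.path.insert(0,'.')
from h import *
s=vision.camera('scene')['img'][140:400,240:540]
cv2.imwrite('pics/g5.png',cv2.resize(s,(690,600),interpolation=cv2.INTER_CUBIC)[:,:,::-1])
E
```

```text
t 19.48 p [435.7   3.1  86. ] yang 7.9 zax [ 0.001  0.    -1.   ] w 85.2 gf 0.0 F [-0.1 -0.3 -0.2] q [ 0.01  0.24 -0.4   0.93  0.    1.44]
435,3.2,10 total [ 0.0005 -0.0021  0.2534] rows 3 each [ 0.0002 -0.0007  0.0845] turn total 0.0
```

View pics/g5.png

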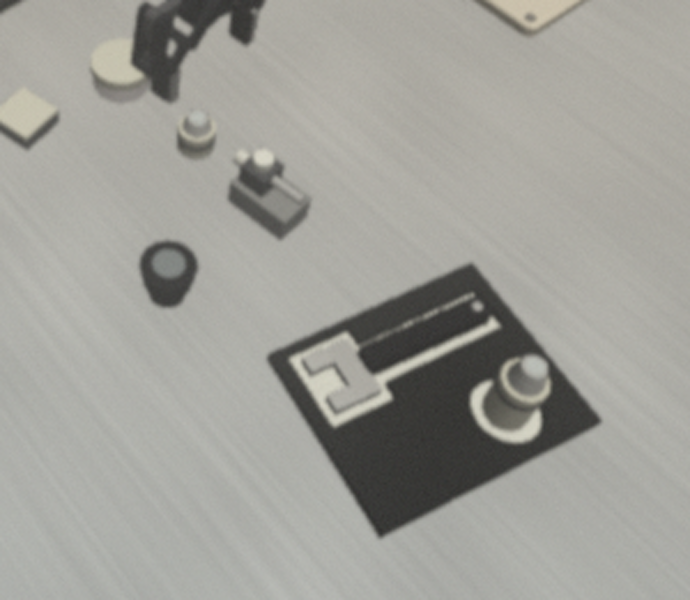

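The spanner is flat, and the tall objective stands in the round cut-out with its base at about (512,410) and nose at (533,367). I'll check that lean against the expected perspective while I continue.

```bash
python3 - <<'E'
import sys; sys.path.insert(0,'.')
from h import *
s=vision.camera('scene')
for z in(.003,.053,.073): print((proj(s,[.4158,.337,z])-[240,140])*2.3)
E
python3 -m inch '[[[0,0,0],[0,-0.002,0.08],-1],[[0,0,0],[0,0,0.08],-1],[[0,0,0],[0,0,0.07],-1],[[0,0,0],[0,0,0.025],-1],[[0,0,0],[0,0,0],-1],[[0,0,0],[0,0,0],-1],[[0,0,0],[0,0,0],-1],[[0,0,0],[0,0,0],-1]]'>/dev/null
python3 go.py 435,3.2,10
```

```text
[504.05789411 408.66903901]
[525.29687418 378.06313256]
[534.45985991 364.8590388 ]
t 20.25 p [435.9   3.1  10.2] yang 7.9 zax [ 0.003  0.    -1.   ] w 85.4 gf 0.0 F [ 0.1 -0.3  0.2] q [ 0.01  0.35 -0.5   0.72  0.    1.44]
435,3.2,10 total [ 0.0009 -0.0029  0.0007] rows 1 each [ 0.0009 -0.0029  0.0007] turn total 0.0
```

The nose sits within a pixel of its predicted position, so the tall objective is upright. Now I'll grip the short one.

```bash

python3 -m inch '[[[0,0,0],[0,0,0],-0.3],[[0,0,0],[0,0,0],1],[[0,0,0],[0,0,0],1],[[0,0,0],[0,0,0],1],[[0,0,0],[0,0,0],1],[[0,0,0],[0,0,0],1],[[0,0,0],[0,0,0],1],[[0,0,0],[0,0,0],1]]'>/dev/null
python3 go.py
python3 -m inch '[[[0,0,0],[0,0,-0.03],1],[[0,0,0],[0,0,-0.08],1],[[0,0,0],[0,0,-0.1],1],[[0,0,0],[0,0,-0.08],1],[[0,0,0],[0,0,0],1],[[0,0,0],[0,0,0],1],[[0,0,0],[0,0,0],1]]'>/dev/null
python3 go.py 412.5,-298.9,98 412.5,-298.9,13
```

```text
t 20.92 p [435.1   3.1   9.5] yang 7.9 zax [ 0.001  0.    -1.   ] w 30.6 gf 58.9 F [-0.9 -0.3  5. ] q [ 0.01  0.35 -0.5   0.72  0.    1.44]
t 21.5 p [433.8   3.   95.5] yang 7.9 zax [-0.001 -0.    -1.   ] w 30.9 gf 59.6 F [-0.5  0.3 -1.1] q [ 0.01  0.23 -0.39  0.95 -0.    1.44]
412.5,-298.9,98 total [-0.9872 -0.2081 -0.0083] rows 9 each [-0.1097 -0.0231 -0.0009] turn total 0.0
412.5,-298.9,13 total [0.     0.     0.2833] rows 3 each [0.     0.     0.0944] turn total 0.0
```

```bash

python3 -m inch '[[[0,0,0],[-0.1097,-0.0231,0],1],[[0,0,0],[-0.1097,-0.0231,0],1],[[0,0,0],[-0.1097,-0.0231,0],1],[[0,0,0],[-0.1097,-0.0231,0],1],[[0,0,0],[-0.1097,-0.0231,0],1],[[0,0,0],[-0.1097,-0.0231,0],1],[[0,0,0],[-0.1097,-0.0231,0],1],[[0,0,0],[-0.1097,-0.0231,0],1],[[0,0,0],[-0.1097,-0.0231,0],1],[[0,0,0],[0,0,0],1]]' >/dev/null
python3 -m inch '[[[0,0,0],[0,0,0.08],1],[[0,0,0],[0,0,0.08],1],[[0,0,0],[0,0,0],1],[[0,0,0],[0,0,0],1],[[0,0,0],[0,0,0],1],[[0,0,0],[0,0,0],1]]'>/dev/null
python3 go.py 412.5,-298.9,13
```

```text
t 22.83 p [ 414.  -299.1   48.8] yang 7.9 zax [ 0.001 -0.001 -1.   ] w 30.6 gf 59.7 F [-0.3  0.4 -2.4] q [-0.63  0.42 -0.26  0.89  0.    0.81]
412.5,-298.9,13 total [ 0.0012 -0.005   0.1194] rows 2 each [ 0.0006 -0.0025  0.0597] turn total 0.0
```

```bash

python3 -m inch '[[[0,0,0],[0.001,-0.003,0.05],1],[[0,0,0],[0,0,0.05],1],[[0,0,0],[0,0,0.015],1],[[0,0,0],[0,0,0.005],1],[[0,0,0],[0,0,0],1],[[0,0,0],[0,0,0],1],[[0,0,0],[0,0,0],1],[[0,0,0],[0,0,0],1]]'
python3 -m inch '[[[0,0,0],[0,0,0.003],1],[[0,0,0],[0,0,0],1],[[0,0,0],[0,0,0],1]]'
```

```text
clock: 23.5
eef_pos: [0.413, -0.2991, 0.0126]
tool_rot: [0.657, 0.754, 0.0, 0.001]
ft_force: [-0.4, 0.1, 2.1]
grip_width: 0.0308
grasp_force: 59.8
clock: 23.75
eef_pos: [0.413, -0.2991, 0.0125]
tool_rot: [0.657, 0.754, 0.0, 0.001]
ft_force: [-0.7, 2.0, 8.2]
grip_width: 0.0307
grasp_force: 60.6
```

```bash

python3 -m inch '[[[0,0,0],[0,0,-0.003],1],[[0,0,0],[0,0,0],0.15],[[0,0,0],[0,0,0],-0.2],[[0,0,0],[0,0,0],-0.2],[[0,0,0],[0,0,0],-0.2],[[0,0,0],[0,0,0],-0.2]]'>/dev/null
python3 -m inch '[[[0,0,0],[0,0,-0.05],-0.2],[[0,0,0],[0,0,-0.1],-0.2],[[0,0,0],[0,0,-0.1],-0.2],[[0,0,0],[0,0,-0.1],-1],[[0,0,0],[0,0,-0.03],-1],[[0,0,0],[0,0,0],-1],[[0,0,0],[0,0,0],-1]]'>/dev/null
python3 go.py 432,92.6,125 432,92.6,11
```

```text
t 24.83 p [ 412.4 -298.8  125.7] yang 7.9 zax [ 0.001 -0.    -1.   ] w 85.4 gf 0.0 F [-1.2  0.3  0.4] q [-0.63  0.33 -0.16  1.08 -0.    0.81]
432,92.6,125 total [1.2833 0.2436 0.0024] rows 12 each [0.1069 0.0203 0.0002] turn total 0.0
432,92.6,11 total [0.   0.   0.38] rows 4 each [0.    0.    0.095] turn total 0.0
```

```bash

python3 -m inch '[[[0,0,0],[0.1069,0.0203,0],-1],[[0,0,0],[0.1069,0.0203,0],-1],[[0,0,0],[0.1069,0.0203,0],-1],[[0,0,0],[0.1069,0.0203,0],-1],[[0,0,0],[0.1069,0.0203,0],-1],[[0,0,0],[0.1069,0.0203,0],-1],[[0,0,0],[0.1069,0.0203,0],-1],[[0,0,0],[0.1069,0.0203,0],-1],[[0,0,0],[0.1069,0.0203,0],-1],[[0,0,0],[0.1069,0.0203,0],-1]]'>/dev/null
python3 -m inch '[[[0,0,0],[0.1069,0.0203,0],-1],[[0,0,0],[0.1069,0.0203,0],-1],[[0,0,0],[0,0,0],-1],[[0,0,0],[0,0,0.08],-1],[[0,0,0],[0,0,0.04],-1],[[0,0,0],[0,0,0],-1],[[0,0,0],[0,0,0],-1],[[0,0,0],[0,0,0],-1],[[0,0,0],[0,0,0],-1]]'>/dev/null
python3 go.py 432,92.6,11
python3 - <<'E'
import sys; sys.path.insert(0,'.')
from h import *
s=vision.camera('scene')['img'][90:290,190:430]
cv2.imwrite('pics/g6.png',cv2.resize(s,(720,600),interpolation=cv2.INTER_CUBIC)[:,:,::-1])
E
```

```text
t 26.42 p [432.5  92.2  90.3] yang 7.8 zax [ 0.001  0.    -1.   ] w 85.2 gf 0.0 F [-0.1  0.7  0.6] q [ 0.21  0.25 -0.38  0.94 -0.    1.64]
432,92.6,11 total [ 0.0016 -0.0013  0.2642] rows 3 each [ 0.0005 -0.0004  0.0881] turn total 0.0
```

View pics/g6.png

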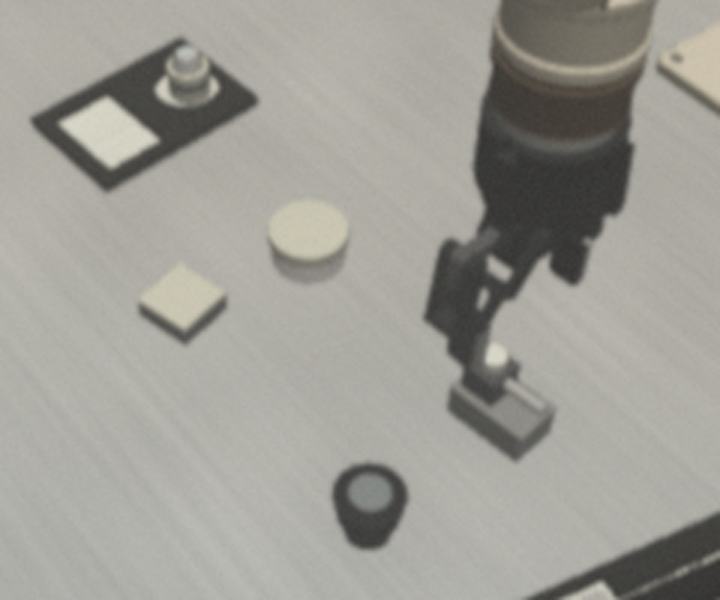

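The short objective stands in its round cut-out at (188,80), and the gripper is above the positioner at (500,400). I'll descend and grip.

```bash

python3 -m inch '[[[0,0,0],[0.001,0,0.08],-1],[[0,0,0],[0,0,0.08],-1],[[0,0,0],[0,0,0.07],-1],[[0,0,0],[0,0,0.034],-1],[[0,0,0],[0,0,0],-1],[[0,0,0],[0,0,0],-1],[[0,0,0],[0,0,0],-1],[[0,0,0],[0,0,0],-1]]'
python3 -m inch '[[[0,0,0],[0,0,0],-0.3],[[0,0,0],[0,0,0],0],[[0,0,0],[0,0,0],1],[[0,0,0],[0,0,0],1],[[0,0,0],[0,0,0],1],[[0,0,0],[0,0,0],1],[[0,0,0],[0,0,0],1],[[0,0,0],[0,0,0],1]]'>/dev/null
python3 go.py
python3 -m inch '[[[0,0,0],[0,0,-0.03],1],[[0,0,0],[0,0,-0.08],1],[[0,0,0],[0,0,-0.1],1],[[0,0,0],[0,0,-0.08],1],[[0,0,0],[0,0,-0.05],1],[[0,0,0],[0,0,0],1],[[0,0,0],[0,0,0],1],[[0,0,0],[0,0,0],1]]'>/dev/null
python3 go.py 490,-292.8,110,4.5 490,-292.8,14,4.5
```

```text
clock: 27.13
eef_pos: [0.4333, 0.093, 0.0119]
tool_rot: [0.657, 0.754, 0.001, 0.001]
ft_force: [0.8, 0.0, -0.3]
grip_width: 0.0853
grasp_force: 0.0
t 27.8 p [432.9  93.   11.4] yang 7.9 zax [ 0.002  0.    -1.   ] w 34.5 gf 61.4 F [-0.4  0.7  6. ] q [ 0.21  0.36 -0.48  0.73 -0.    1.64]
t 28.47 p [430.6  92.5 111.4] yang 7.9 zax [-0.003 -0.001 -1.   ] w 34.3 gf 60.8 F [-1.1 -0.9 -2.8] q [ 0.21  0.22 -0.35  1.    0.    1.64]
490,-292.8,110,4.5 total [-1.296   0.0966  0.0046] rows 12 each [-0.108   0.0081  0.0004] turn total 0.0094
490,-292.8,14,4.5 total [0.   0.   0.32] rows 3 each [0.     0.     0.1067] turn total 0.0094
```

```bash

python3 -m inch '[[[0,0,0.0094],[0,0,0],1],[[0,0,0],[-0.108,0.0081,0],1],[[0,0,0],[-0.108,0.0081,0],1],[[0,0,0],[-0.108,0.0081,0],1],[[0,0,0],[-0.108,0.0081,0],1],[[0,0,0],[-0.108,0.0081,0],1],[[0,0,0],[-0.108,0.0081,0],1],[[0,0,0],[-0.108,0.0081,0],1],[[0,0,0],[-0.108,0.0081,0],1],[[0,0,0],[-0.108,0.0081,0],1]]'>/dev/null
python3 -m inch '[[[0,0,0],[-0.108,0.0081,0],1],[[0,0,0],[-0.108,0.0081,0],1],[[0,0,0],[-0.108,0.0081,0],1],[[0,0,0],[0,0,0],1],[[0,0,0],[0,0,0.08],1],[[0,0,0],[0,0,0.08],1],[[0,0,0],[0,0,0.02],1],[[0,0,0],[0,0,0],1],[[0,0,0],[0,0,0],1],[[0,0,0],[0,0,0],1]]'>/dev/null
python3 -m inch '[[[0,0,0],[0,0,0],1],[[0,0,0],[0,0,0],1],[[0,0,0],[0,0,0],1]]'>/dev/null
python3 go.py 490,-292.8,14,4.5
python3 - <<'E'
import sys; sys.path.insert(0,'.')
from h import *
s=vision.camera('scene')['img'][70:190,170:310]; c=vision.camera('top')['img'][190:310,350:490]
cv2.imwrite('pics/g7.png',cv2.resize(np.hstack([c,s]),None,fx=2.85,fy=2.85,interpolation=cv2.INTER_CUBIC)[:,:,::-1])
E
```

```text
t 30.38 p [ 492.1 -292.8   59.8] yang 4.5 zax [ 0.002 -0.001 -1.   ] w 34.7 gf 60.7 F [ 0.3 -0.2 -2.5] q [-0.54  0.51 -0.07  0.99 -0.    0.96]
490,-292.8,14,4.5 total [ 0.0004 -0.0071  0.1525] rows 2 each [ 0.0002 -0.0036  0.0763] turn total 0.0
```

View pics/g7.png

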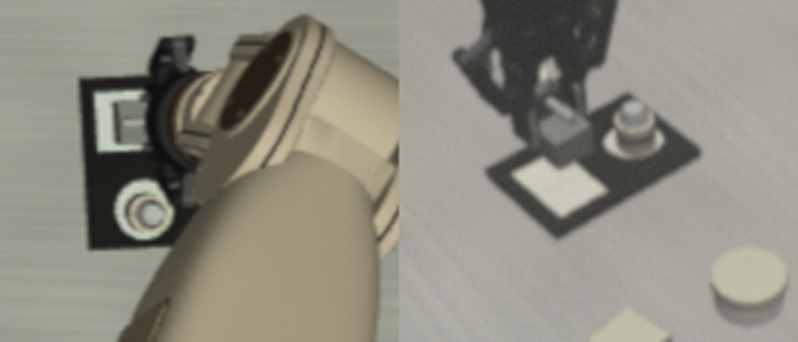

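The positioner hangs square over the rectangle, its left edge at (112,123) in the top half, and the short objective stands clear. I'll lower it.

```bash

python3 -m inch '[[[0,0,0],[0,-0.006,0.06],1],[[0,0,0],[0,0,0.05],1],[[0,0,0],[0,0,0.03],1],[[0,0,0],[0,0,0.01],1],[[0,0,0],[0,0,0],1],[[0,0,0],[0,0,0],1],[[0,0,0],[0,0,0],1],[[0,0,0],[0,0,0],1]]'
python3 -m inch '[[[0,0,0],[0,0,0.003],1],[[0,0,0],[0,0,0],1],[[0,0,0],[0,0,0],1]]'
```

```text
clock: 31.15
eef_pos: [0.4893, -0.2925, 0.0143]
tool_rot: [0.679, 0.734, -0.0, -0.0]
ft_force: [-4.7, 1.9, 5.7]
grip_width: 0.0345
grasp_force: 62.3
clock: 31.4
eef_pos: [0.4893, -0.2925, 0.0143]
tool_rot: [0.679, 0.734, -0.0, -0.0]
ft_force: [-5.9, 3.7, 10.4]
grip_width: 0.0344
grasp_force: 62.9
```

```bash

python3 -m inch '[[[0,0,0],[0,0,-0.003],1],[[0,0,0],[0,0,0],0.1],[[0,0,0],[0,0,0],-0.15],[[0,0,0],[0,0,0],-0.15],[[0,0,0],[0,0,0],-0.15],[[0,0,0],[0,0,0],-0.15]]'
python3 -m inch '[[[0,0,0],[0,0,-0.04],-0.15],[[0,0,0],[0,0,-0.1],-0.15],[[0,0,0],[0,0,-0.1],-0.15],[[0,0,0],[0,0,-0.1],-0.15],[[0,0,0],[0,0,-0.1],-0.15],[[0,0,0],[0,0,0],-0.15]]'>/dev/null
python3 -m inch '[[[0,0,0],[0.11,0,0],-0.15],[[0,0,0],[0.11,0,0],-0.15],[[0,0,0],[0.11,0,0],-0.15],[[0,0,0],[0.11,0,0],-0.15],[[0,0,0],[0.11,0,0],-0.15],[[0,0,0],[0.11,0,0],-0.15],[[0,0,0],[0.11,0,0],-0.15],[[0,0,0],[0.11,0,0],-0.15],[[0,0,0],[0,0,0],-0.15],[[0,0,0],[0,0,0],-0.15]]'>/dev/null
python3 -m inch '[[[0,0,0],[0,0,0],-0.15],[[0,0,0],[0,0,0],-0.15],[[0,0,0],[0,0,0],-0.15]]'>/dev/null
python3 go.py
python3 - <<'E'
import sys; sys.path.insert(0,'.')
from h import *
s=vision.camera('scene')['img'][70:390,170:530]; c=vision.camera('top')['img'][200:290,370:440]
s=cv2.resize(s,(540,480),interpolation=cv2.INTER_CUBIC); c=cv2.resize(c,(250,321),interpolation=cv2.INTER_CUBIC)
c=np.vstack([c,np.zeros((159,250,3),np.uint8)])
cv2.imwrite('pics/g8.png',np.hstack([c,s])[:,:,::-1])
E
```

```text
clock: 31.9
eef_pos: [0.49, -0.2928, 0.0135]
tool_rot: [0.679, 0.734, 0.0, 0.0]
ft_force: [-0.3, 0.0, 0.1]
grip_width: 0.0494
grasp_force: 0.0
t 33.48 p [469.2 -30.6 145.5] yang 4.4 zax [ 0. -0. -1.] w 48.9 gf 0.0 F [-0.7 -0.5  0.2] q [-0.07  0.24 -0.23  1.1  -0.    1.43]
```

View pics/g8.png

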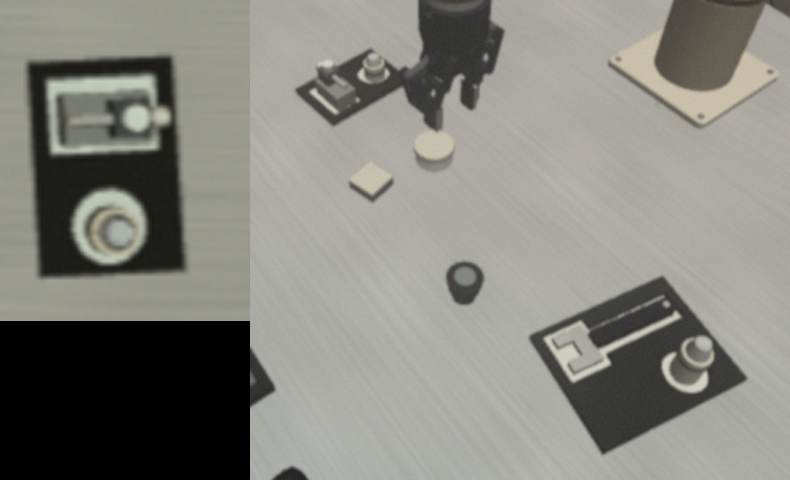

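The positioner at (110,115) and the short objective at (113,228) sit inside their cut-outs with margin all round. The spanner and tall objective are in place, and the bystanders haven't moved. I'll hand the job in.

```bash
python3 -c "
from workcell import workorder; print(workorder.job_done())"
```

```text
the job is handed in; nothing more can be done
None
```

Both kits are made up and the job is handed in: the last pictures show all four pieces seated in their own cut-outs, the gripper clear of everything, and the eyepiece, jar and chip box where they were, at about 34 s of the 104 s allowed.

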